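Check the stop of the large vial crimper

TASK

Check the stop of the larger of the two vial crimpers: with the backs or tips of the fingers on the outside of its hand lever, push the lever in towards the fixed bar until it comes up hard against its stop, short of the bar, and keep leaning on it firmly for a second. Then let the lever spring all the way out again and leave it. Do not pinch the lever or touch the bar, and leave the small crimper, the vials, the bottle and the beaker alone.

Things in the scene. Friction and masses are not known exactly. Their poses are not given: they have to be found in the camera images.
- big: The larger vial crimper, fixed: grey base plate 200 x 85 x 12 mm, jaw head 52 mm in diameter, 150 mm high, at its own +x end. Two level handles, 155 mm long, run from the head along its -x, 105 mm above the bench: the fixed bar and, on its +y side, the lever, splayed out. Origin: centre of the plate's underside; own axes within 0.35 rad of the world's.
- big_sleeve (a point): Centre of the grey plastic sleeve (90 mm long, 16 mm in diameter) on the larger crimper's fixed round bar, 105 mm above the bench. The bar runs along this point's x axis, straight and level. Not to be touched.
- big_lever (a joint): Lever angle, rad: 0 = sprung out (49 mm clear of the bar at the pad), grows as it is pushed to the bar, 0.30 = hard on its stop, still 15 mm clear. Vertical hinge: it swings level, turning counter-clockwise seen from above, and springs back by itself. At the pad it takes about 1.5 N at first, 3 N near the stop, then it is solid; a firm lean is about 10 N.
- big_pad (a point): Where to push: centre of the outer face of the grey plastic grip at the lever's free end (85 mm long, 24 mm high, 7 mm thick), 112 mm from the hinge, 105 mm above the bench. A steel strip 4 mm thick backs it on the inner side, where a pinch would touch. Axes turn with the lever: +y points out of the face, away from the bar (push along -y); the lever runs from hinge to tip along -x.
- big_pivot (a point): A point on the vertical hinge axis of the larger crimper's lever, at mid-height of the lever, 105 mm above the bench.
- small: The smaller crimper, fixed to the bench, of the same form and base plate: jaw head 28 mm in diameter, handles 109 mm long, 105 mm above the bench. Origin and axes as for the larger. Leave alone.
- small_lever (a joint): Angle of the smaller crimper's lever, rad: 0 = sprung out, 0.30 = on its stop. It is to stay at 0.
- reagent: Loose amber glass bottle with a black cap, 68 mm in diameter, 150 mm high; origin at the centre of its underside.
- vial_a: Loose glass vial with an aluminium cap, 23 mm in diameter, 47 mm high; origin at the centre of its underside.
- vial_b: Another vial like vial_a.
- beaker: Loose glass beaker, 70 mm in diameter, 90 mm high; origin at the centre of its underside.
Mind the look-alikes: they are no part of the job. Leave any red look-alike of the big alone.

How it is judged:
On the way, in this order (a step that is already met when the one before it is completed fails the run):
1. the large crimper's lever is held hard on its stop (over 0.28 rad) by the fingers pushing on its grip with more than 5 N, for half a second (value of joint big_lever above 0.28 rad and contact force between the fingers and big_lever_c1 above 5 N), for 0.5 s.
2. the lever is let out again (under 0.03 rad) (value of joint big_lever below 0.03 rad), for 0.2 s.
At the end, for the whole second after the job is handed in: The large crimper's lever has sprung fully out (under 0.03 rad), the small crimper's lever is out, and the bottle, vials and beaker stand within 30 mm of where they were (value of joint each of big_lever, small_lever below 0.03 rad and distance of each of reagent, vial_a, vial_b, beaker from where it was at the start of the episode below 0.03 m); the robot touches nothing.
It fails at once if the fingers touch the fixed bar of the large crimper (over 2 N) (contact force between the fingers and big_c0 above 2 N or contact force between the fingers and big_c1 above 2 N).
It fails at once if the lever is pinched or pulled from its inner side (over 2 N on the steel strip) (contact force between the fingers and big_lever_c0 above 2 N).
It fails at once if the lever is forced (over 60 N) (contact force between the fingers and big_lever_c1 above 60 N).
It fails at once if the small crimper is touched (over 2 N) or its lever moved (contact force between any of the fingers, the arm and small above 2 N or value of joint small_lever above 0.05 rad).
It fails at once if a bottle, vial or beaker is lifted, carried or pushed more than 30 mm (distance of any of reagent, vial_a, vial_b, beaker from where it was at the start of the episode above 0.03 m).
It also fails if it takes over 35 s, if anything falls off the work surface, if the arm or the gripper's body presses on something with over 40 N, if the wrist force passes 120 N, or if a joint passes its speed limit or range.

ROBOT

A 6-joint arm with a two-finger parallel gripper is mounted at the origin on the work surface. World frame = base frame: x ahead of the robot, y to its left, z up, the work surface at z = 0. Lengths are in m, angles in rad, forces in N, time in s.
With the tool pointing down it reaches from about 0.3 to 0.85 m from the base axis. Payload 5.4 kg.
Tool frame: the origin (TCP) lies midway between the tips of the shut fingers; the grasp point (between the pads) lies 19 mm behind it; y points along the fingers, z is the direction in which the jaws open and shut, and the axes are right-handed (so a half turn about y gives the same grasp; the last joint's range is limited). The gripper opens to 85 mm and grips with 20 to 120 N. Pads are 22 mm wide; open, the fingers measure 114 mm over their backs; the gripper's body (76 mm by 85 mm) begins 54 mm behind the grasp point. The pads swing forward as they close: fully open they stand 13 mm farther back than shut.
Start: joints at [1, 0.158, 1.597, -0, 1.386, -0.21], TCP at [0.203, 0.538, 0.231] pointing down, gripper open.
Joint ranges: [-2.91, 2.91], [-0.94, 2.29], [0.18, 2.7], [-1.29, 4.43], [0.17, 2.64], [-3, 3]. Speed limits (rad/s): [2.57, 2.57, 3.14, 3.14, 3.14, 3.14].

INTERFACE

Orientations are given as a rotation vector (axis times angle).
In Python, from workcell import status, imaging, hand_in gives the robot as it stands.
- The arm moves only by the tool servo_tool, never from a script. Its argument "rows" is a list of rows, each a list of 7 numbers: the gripper's target within -1 to 1 (fully open at 1, half-way at 0, shut at -1), then the shift along the world's x, y, z in cm, then the turn, a rotation vector about the world's x, y, z in degrees. In form: [[gripper, dx, dy, dz, ax, ay, az], ...]. A call has 1 to 5 rows; each row is the pose to reach, as a shift and turn from the pose commanded when the call began; what a row does not reach only later rows make up. A row lasts 1/12 s, in which the tool goes at most 41.7 mm and 7.16 degrees, less where a joint would pass 70% of its speed; a pose out of reach is approached as far as the arm can. A call with a gripper value outside its range is refused whole. The fingers move at their own pace and stop on an object; "squeeze" is the grip in N (left out, the last holds). Time passes only in rows, so rows that repeat a pose let the fingers close. It gives the time, the measured TCP pose, the force and the opening at its end, in the units of the state.
- status.state(): the state, without advancing time (a new reading comes with each control period).
- imaging.read_camera(name): name is "side" or "top" or "wrist"; returns a dict with "img" (480x640x3 uint8, blue, green, red), "fx", "fy", "cx", "cy" (pixels), "camera_from_world" (4x4, takes a point from world to camera coordinates); the wrist camera has in their place "mount" (4x4, takes a point from camera to tool coordinates, whose origin is the TCP and whose axes are the tool frame's). Camera axes: x right, y down, z forward; pixel columns grow to the right and rows downward; lengths in m; the calibration is good to about 2 mm. A picture is of the moment at which its call begins: read the wrist's pose just before it. There is no depth.
- hand_in(): hands the job in, once; it reports no verdict.
The state is a dict: "t": time; "qpos": joint angles; "joint_velocities": joint speeds; "effort": joint torques, N m; "ee_pos": TCP position; "eef_rot": TCP orientation; "force": force on the tool from outside, world axes, zero at the start; "wrist_torque": the same for the moment, N m; "grip_width": opening from 0.0 (shut) to 1.0 (fully open).
Only numpy, scipy, OpenCV 4.12 (cv2) and the standard library are available. Lean on these libraries where they do the work, as an engineer would, in place of code of your own. Each camera call takes 0.05 s, during which the arm holds its last target. There are 200 camera calls.

## Working session

There is one attempt and no reset: what is moved stays moved. The work goes in short steps, Python scripts to look and compute and a tool call to move; the robot and the scene stay as the last step left them, time stands still between calls to the robot, and variables do not carry over. Pictures are saved under pics/ and viewed, about 8 in all and at most 12, crops included, and the job is handed in when it is done.

Besides the shell and the picture viewer there is one more tool, called after "Emit:" as name([rows], argument=value, ...), one row to a line, values as JSON. servo_tool: Moves the arm, as the interface text tells. Its arguments: {"type":"object","properties":{"rows":{"type":"array"},"squeeze":{"type":"number"}},"required":["rows"]}

```bash
mkdir -p pics; cat > h.py <<'E'
import numpy as np,cv2
from workcell import status,imaging
def ray(c,u,v):
    T=np.linalg.inv(c["camera_from_world"]); d=T[:3,:3]@[(u-c["cx"])/c["fx"],(v-c["cy"])/c["fy"],1]; return T[:3,3],d
def onz(c,u,v,z):
    o,d=ray(c,u,v); return o+d*(z-o[2])/d[2]
def proj(c,p):
    q=c["camera_from_world"]@np.r_[p,1]; return c["fx"]*q[0]/q[2]+c["cx"],c["fy"]*q[1]/q[2]+c["cy"]
E
python3 - <<'E'
from h import *
for n in("top","side"):
    c=imaging.read_camera(n);cv2.imwrite(f"pics/{n}0.png",c["img"]);print(n,np.round(np.linalg.inv(c["camera_from_world"]),3).tolist(),c["fx"])
print(status.state())
E
```

```text
top [[-0.017, -0.99, 0.14, 0.392], [-1.0, 0.019, 0.01, 0.085], [-0.013, -0.14, -0.99, 1.119], [0.0, 0.0, 0.0, 1.0]] 463.26540874252026
side [[0.876, -0.283, 0.391, 0.087], [-0.482, -0.486, 0.729, -0.762], [-0.016, -0.827, -0.562, 0.727], [0.0, 0.0, 0.0, 1.0]] 504.9752850853418
{'t': 0.1, 'qpos': array([ 9.99919224e-01,  1.59010226e-01,  1.59812727e+00,  8.30058496e-06,
        1.38623112e+00, -2.10097210e-01]), 'joint_velocities': array([ 2.59610709e-04, -2.42755299e-03, -3.90826577e-03, -1.33958916e-03,
        6.22162199e-05,  6.38422314e-04]), 'effort': array([ 2.41076905e-04, -3.96986747e+01, -3.32339251e+01, -2.60619945e-04,
        4.13304966e-03, -4.48148364e-05]), 'ee_pos': array([0.20268418, 0.53749534, 0.23039128]), 'eef_rot': array([-1.55383923,  0.28368213, -0.28260338]), 'force': array([-0.29188246, -0.05426302, -0.52935522]), 'wrist_torque': array([ 0.00904445, -0.01765859,  0.04312671]), 'grip_width': 1.0033786221867076}
```

View pics/top0.png

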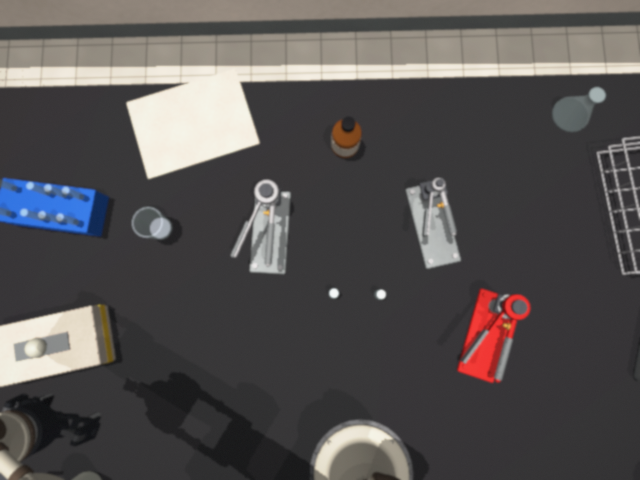

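View pics/side0.png

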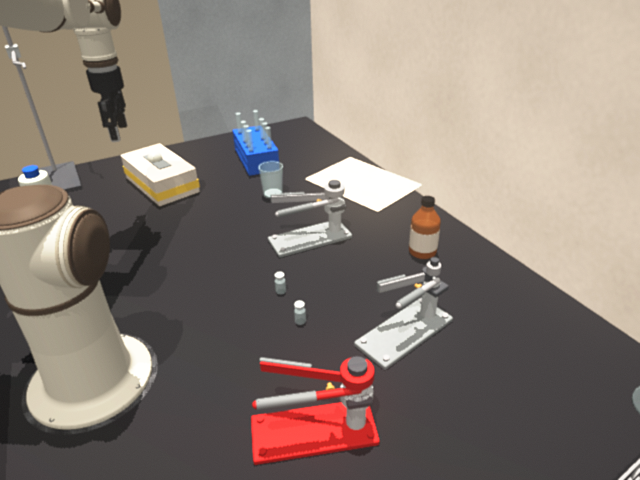

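The candidates in the top view are grey crimper A with its head at (266,190), grey crimper B with its head at (438,186), and the red look-alike at (516,307). A's head ring is about 26 px across and B's about 14 px, so A is the big one. Its lever is the left-hand handle (the +y side), ending near (236,255). I'll check this in a close crop.

```bash
python3 - <<'E'
from h import *
a=cv2.imread("pics/top0.png")[165:285,215:315];b=cv2.imread("pics/side0.png")[165:265,250:370]
a=cv2.resize(a,None,fx=4.8,fy=4.8,interpolation=cv2.INTER_CUBIC)
b=cv2.resize(b,(312,260),interpolation=cv2.INTER_CUBIC);o=np.zeros((576,800,3),np.uint8);o[:,:480]=a;o[:260,482:794]=b
cv2.imwrite("pics/crop.png",o)
E
```

```text
(no output)
```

View pics/crop.png

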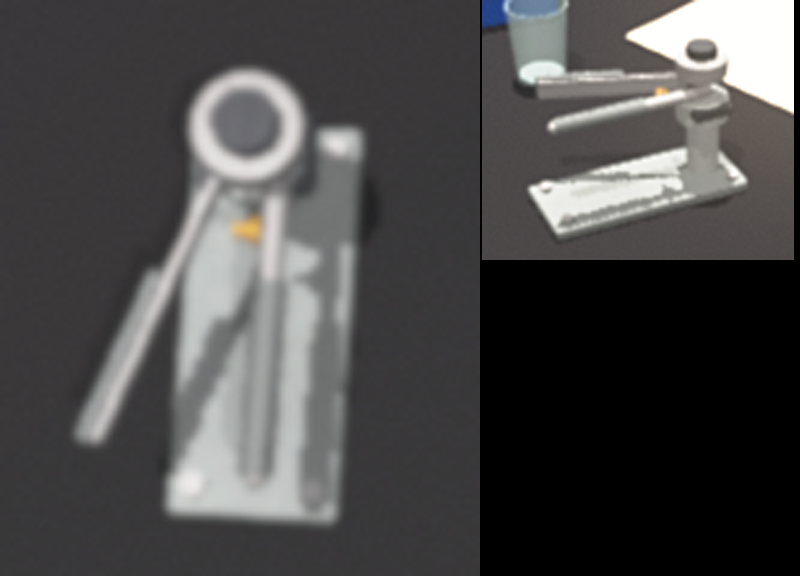

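The crop confirms A: a large head ring, a splayed lever with a grey grip on the left, and the bar with its sleeve to the right. The grip's outer edge runs from (150,270) to (78,437) in crop pixels. Next I'll convert these to world points.

```bash
python3 - <<'E'
from h import *
from scipy.spatial.transform import Rotation as R
c=imaging.read_camera("top")
f=lambda x,y,z:onz(c,215+x/4.8,165+y/4.8,z)
P={k:f(*v) for k,v in dict(g0=(150,270,.117),g1=(78,437,.117),head=(247,125,.15),b0=(272,230,.113),b1=(256,480,.113),tip_in=(103,440,.117)).items()}
for k in P: print(k,P[k].round(4))
bar=P['b0']-P['b1'];lv=P['g0']-P['g1'];lv/=np.linalg.norm(lv)
print("bar ang",np.arctan2(bar[1],bar[0]),"lever",np.arctan2(lv[1],lv[0]),"out normal",-lv[1],lv[0])
m=(P['g0']+P['g1'])/2;print("pad",m, "len",np.linalg.norm(P['g0']-P['g1']))
s=status.state();print(s['ee_pos'],R.from_rotvec(s['eef_rot']).as_matrix().round(3))
print("beaker",onz(c,150,220,.09),onz(c,161,230,0))
E
```

```text
g0 [0.5635 0.2435 0.117 ]
g1 [0.4875 0.2759 0.117 ]
head [0.6227 0.1951 0.15  ]
b0 [0.5818 0.1879 0.113 ]
b1 [0.4668 0.1957 0.113 ]
tip_in [0.4859 0.2646 0.117 ]
bar ang -0.06736829138499305 lever -0.4028233696841409 out normal 0.3920172824345814 0.9199578524435811
pad [0.52550164 0.25972264 0.117     ] len 0.08269949041837082
[0.20274205 0.53757108 0.23053867] [[ 0.936 -0.001  0.353]
 [-0.353 -0.001  0.936]
 [-0.    -1.    -0.001]]
beaker [0.57524054 0.46598773 0.09      ] [0.56588673 0.4713921  0.        ]
```

Emit:
servo_tool([
  [-1, 3.3, -2.3, 0, 0, 0, 4],
  [-1, 6.6, -4.6, 0, 0, 0, 8],
  [-1, 9.9, -6.9, 0, 0, 0, 8],
  [-1, 13.2, -9.2, 0, 0, 0, 8],
  [-1, 16.5, -11.5, 0, 0, 0, 8],
], squeeze=30)

```text
t: 0.57
ee_pos: [0.369, 0.4216, 0.231]
eef_rot: [-1.564, 0.174, -0.173]
force: [0.5, -0.0, -0.3]
grip_width: 0.298
```

Emit:
servo_tool([
  [-1, 3.3, -2.3, 0, 0, 0, 0],
  [-1, 6.6, -4.6, 0, 0, 0, 0],
  [-1, 9.9, -6.9, 0, 0, 0, 0],
  [-1, 13.2, -9.2, 0, 0, 0, 0],
  [-1, 16.5, -11.5, 0, 0, 0, 0],
])

```text
t: 0.98
ee_pos: [0.5342, 0.3064, 0.2309]
eef_rot: [-1.564, 0.174, -0.173]
force: [0.5, 0.5, 0.3]
grip_width: 0.002
```

```bash
python3 - <<'E'
from h import *
s=status.state();print({k:np.round(s[k],3) for k in('t','ee_pos','eef_rot','force','grip_width')})
c=imaging.read_camera("wrist");cv2.imwrite("pics/w1.png",c["img"]);print(c["mount"].round(3).tolist(),c["fx"])
E
```

```text
{'t': np.float64(0.983), 'ee_pos': array([0.534, 0.306, 0.231]), 'eef_rot': array([-1.564,  0.174, -0.173]), 'force': array([0.453, 0.486, 0.346]), 'grip_width': np.float64(0.002)}
[[-0.0, 0.95, 0.314, -0.081], [-0.0, -0.314, 0.95, -0.141], [1.0, 0.0, 0.0, 0.001], [0.0, 0.0, 0.0, 1.0]] 349.96951017081005
```

View pics/w1.png

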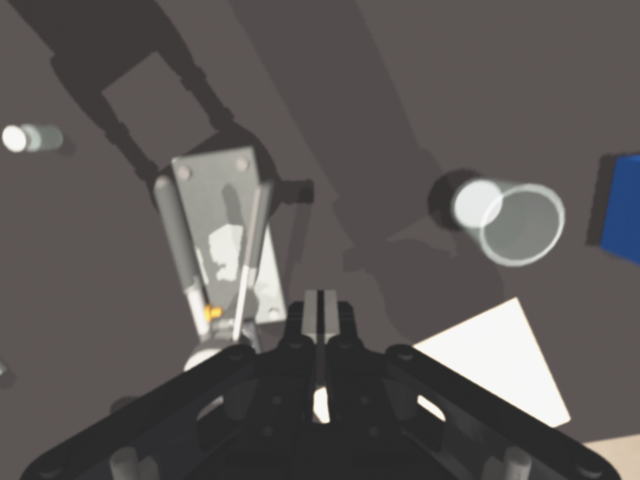

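The wrist view shows the lever at (262,185) to (240,335), left of the shut fingers, with the bar further left at (165,185) to (205,330). Ground between the fingers and the lever is clear. I'll cross-check the pad position from this view.

```bash
python3 - <<'E'
from h import *
from scipy.spatial.transform import Rotation as R
s=status.state();c=imaging.read_camera("wrist")
T=np.eye(4);T[:3,:3]=R.from_rotvec(s['eef_rot']).as_matrix();T[:3,3]=s['ee_pos'];c["camera_from_world"]=np.linalg.inv(T@c["mount"])
for u,v in((272,183),(256,268),(186,300),(163,182)):print(onz(c,u,v,.117 if u>200 else .105).round(4))
print(T[:3,:3].round(3))
E
```

```text
[0.4948 0.2767 0.117 ]
[0.5568 0.2464 0.117 ]
[0.5765 0.1762 0.105 ]
[0.477  0.1938 0.105 ]
[[ 0.974  0.004  0.225]
 [-0.225 -0.003  0.974]
 [ 0.005 -1.    -0.002]]
```

Emit:
servo_tool([
  [-1, 0, 0, -3.6, 0, 0, 0],
  [-1, 0, 0, -7.3, 0, 0, 0],
  [-1, 0, 0, -11.0, 0, 0, 0],
  [-1, 0, 0, -14.5, 0, 0, 0],
  [-1, 0, 0, -14.5, 0, 0, 0],
])

```text
t: 1.5
ee_pos: [0.5264, 0.3061, 0.0776]
eef_rot: [-1.57, 0.185, -0.162]
force: [-1.6, 0.4, -1.7]
grip_width: 0.001
```

Emit:
servo_tool([
  [-1, -0.3, -1, 0, 0, 0, 0],
  [-1, -0.5, -2, 0, 0, 0, 0],
  [-1, -0.8, -3.0, 0, 0, 0, 0],
  [-1, -1, -4, 0, 0, 0, 0],
  [-1, -1, -4, 0, 0, 0, 0],
])

```text
t: 1.92
ee_pos: [0.5241, 0.2665, 0.0886]
eef_rot: [-1.563, 0.172, -0.178]
force: [1.0, 0.5, 0.7]
grip_width: 0.001
```

Emit:
servo_tool([
  [-1, -0.1, -0.4, 0, 0, 0, 0],
  [-1, -0.2, -0.8, 0, 0, 0, 0],
  [-1, -0.3, -1.2, 0, 0, 0, 0],
  [-1, -0.3, -1.2, 0, 0, 0, 0],
  [-1, -0.3, -1.2, 0, 0, 0, 0],
])

```text
t: 2.33
ee_pos: [0.5202, 0.2559, 0.0864]
eef_rot: [-1.564, 0.173, -0.174]
force: [0.8, 2.4, 1.0]
grip_width: -0.003
```

```bash
python3 - <<'E'
from h import *
s=status.state();print({k:np.round(s[k],3) for k in('t','ee_pos','force')})
c=imaging.read_camera("wrist");a=c["img"][100:400,100:420];b=imaging.read_camera("side")["img"][150:270,230:390]
o=np.zeros((400,800,3),np.uint8);o[:375,:400]=cv2.resize(a,(400,375));o[:300,400:]=cv2.resize(b,(400,300));cv2.imwrite("pics/w2.png",o)
E
```

```text
{'t': np.float64(2.333), 'ee_pos': array([0.52 , 0.256, 0.086]), 'force': array([0.753, 2.35 , 0.953])}
```

View pics/w2.png

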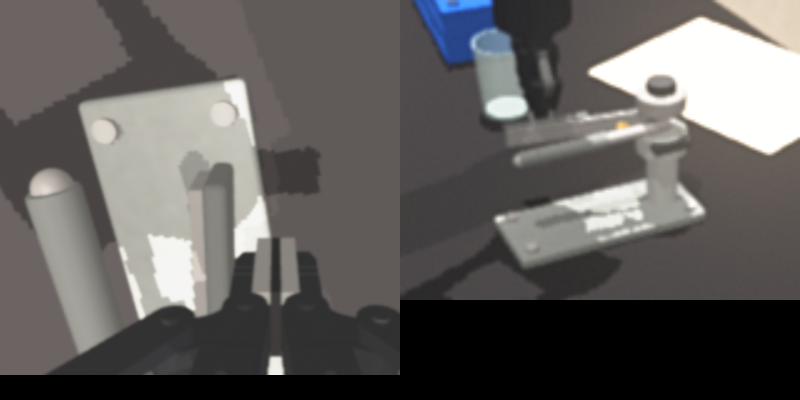

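In this view the fingers bear on the outer face of the grip, around crop pixel (235,270), and the bar is well clear at (60,250). The reaction is 2.4 N, so I'll keep pushing in small steps.

Emit:
servo_tool([
  [-1, 0, -0.3, 0, 0, 0, 0],
  [-1, -0.1, -0.6, 0, 0, 0, 0],
  [-1, -0.1, -0.9, 0, 0, 0, 0],
  [-1, -0.1, -0.9, 0, 0, 0, 0],
])

```text
t: 2.77
ee_pos: [0.5183, 0.2465, 0.0859]
eef_rot: [-1.564, 0.175, -0.173]
force: [-0.4, 3.1, 1.0]
grip_width: -0.003
```

Emit:
servo_tool([
  [-1, 0, -0.1, 0, 0, 0, 0],
  [-1, 0, -0.2, 0, 0, 0, 0],
  [-1, 0, -0.3, 0, 0, 0, 0],
  [-1, 0, -0.3, 0, 0, 0, 0],
])

```text
t: 3.1
ee_pos: [0.5184, 0.2441, 0.0859]
eef_rot: [-1.563, 0.175, -0.173]
force: [-1.5, 5.0, -0.1]
grip_width: -0.001
```

Emit:
servo_tool([
  [-1, 0, -0.1, 0, 0, 0, 0],
  [-1, 0, -0.1, 0, 0, 0, 0],
  [-1, 0, -0.1, 0, 0, 0, 0],
])

```text
t: 3.35
ee_pos: [0.5183, 0.2439, 0.086]
eef_rot: [-1.562, 0.175, -0.173]
force: [-1.6, 7.8, -0.1]
grip_width: -0.001
```

Emit:
servo_tool([
  [-1, 0, -0.1, 0, 0, 0, 0],
  [-1, 0, -0.1, 0, 0, 0, 0],
  [-1, 0, -0.1, 0, 0, 0, 0],
])

```text
t: 3.6
ee_pos: [0.5183, 0.2436, 0.086]
eef_rot: [-1.561, 0.175, -0.173]
force: [-2.5, 10.2, -0.4]
grip_width: 0.001
```

The lever is solid: 1 mm more command adds about 2.5 N with almost no movement, at the position I predicted for the stop. I'll lean a little more and hold.

Emit:
servo_tool([
  [-1, 0, -0.1, 0, 0, 0, 0],
  [-1, 0, -0.1, 0, 0, 0, 0],
  [-1, 0, -0.1, 0, 0, 0, 0],
  [-1, 0, -0.1, 0, 0, 0, 0],
  [-1, 0, -0.1, 0, 0, 0, 0],
])

```text
t: 4.02
ee_pos: [0.5182, 0.2434, 0.086]
eef_rot: [-1.56, 0.175, -0.173]
force: [-2.5, 12.5, -1.2]
grip_width: -0.002
```

Emit:
servo_tool([
  [-1, 0, 0, 0, 0, 0, 0],
  [-1, 0, 0, 0, 0, 0, 0],
  [-1, 0, 0, 0, 0, 0, 0],
  [-1, 0, 0, 0, 0, 0, 0],
  [-1, 0, 0, 0, 0, 0, 0],
])

```text
t: 4.43
ee_pos: [0.5182, 0.2434, 0.086]
eef_rot: [-1.56, 0.175, -0.173]
force: [-2.6, 13.6, -0.9]
grip_width: -0.002
```

Emit:
servo_tool([
  [-1, 0, 0, 0, 0, 0, 0],
  [-1, 0, 0, 0, 0, 0, 0],
  [-1, 0, 0, 0, 0, 0, 0],
  [-1, 0, 0, 0, 0, 0, 0],
  [-1, 0, 0, 0, 0, 0, 0],
])

```text
t: 4.85
ee_pos: [0.5182, 0.2434, 0.086]
eef_rot: [-1.56, 0.175, -0.173]
force: [-1.8, 12.5, -1.7]
grip_width: 0.003
```

```bash
python3 - <<'E'
from h import *
s=status.state();print({k:np.round(s[k],3) for k in('t','ee_pos','force')})
a=imaging.read_camera("wrist")["img"][100:400,100:420];cv2.imwrite("pics/w3.png",cv2.resize(a,(480,450)))
E
```

```text
{'t': np.float64(4.85), 'ee_pos': array([0.518, 0.243, 0.086]), 'force': array([-1.817, 12.466, -1.725])}
```

View pics/w3.png

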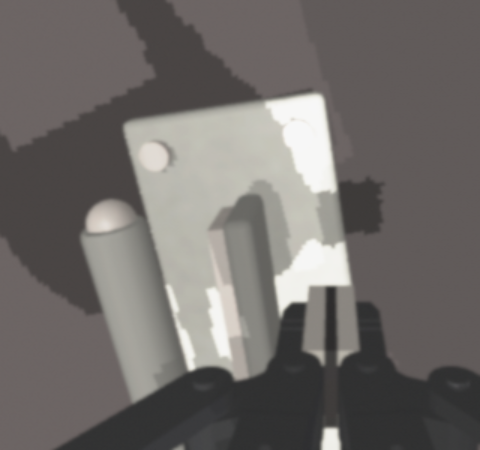

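The lever at (235,280) is now nearly parallel to the bar at (130,310), short of it, with about 12–13 N held for over a second. I'll release along the reverse path and back away.

Emit:
servo_tool([
  [-1, 0.1, 0.8, 0, 0, 0, 0],
  [-1, 0.3, 2, 0, 0, 0, 0],
  [-1, 0.6, 3.5, 0, 0, 0, 0],
  [-1, 1.2, 5.5, 0, 0, 0, 0],
  [-1, 1.6, 7.5, 0, 0, 0, 0],
])

```text
t: 5.32
ee_pos: [0.536, 0.3163, 0.0864]
eef_rot: [-1.565, 0.173, -0.175]
force: [-0.0, 0.3, -0.4]
grip_width: 0.0
```

Emit:
servo_tool([
  [-1, 0, 0, 3, 0, 0, 0],
  [-1, 0, 0, 6, 0, 0, 0],
  [-1, 0, 0, 10, 0, 0, 0],
  [-1, 0, 0, 13.5, 0, 0, 0],
  [-1, 0, 0, 13.5, 0, 0, 0],
])

```text
t: 5.73
ee_pos: [0.5397, 0.3174, 0.2309]
eef_rot: [-1.558, 0.162, -0.185]
force: [1.4, 0.5, 1.7]
grip_width: 0.001
```

Emit:
servo_tool([
  [-1, -2, 1, 0, 0, 0, 0],
  [-1, -5, 3, 0, 0, 0, 0],
  [-1, -8, 5, 0, 0, 0, 0],
  [-1, -11, 7, 0, 0, 0, 0],
  [-1, -11, 7, 0, 0, 0, 0],
])

```text
t: 6.15
ee_pos: [0.4206, 0.3888, 0.2211]
eef_rot: [-1.564, 0.171, -0.168]
force: [0.4, -0.2, 0.1]
grip_width: -0.002
```

```bash
python3 - <<'E'
from h import *
s=status.state();print({k:np.round(s[k],3) for k in('t','ee_pos','force')})
a=imaging.read_camera("top")["img"];cv2.imwrite("pics/t2.png",a[100:400,100:500])
x=cv2.absdiff(a,cv2.imread("pics/top0.png")).max(2)
for n,(u,v,w,h) in dict(lever=(228,180,30,80),small=(405,175,60,95),bottle=(330,115,35,45),vials=(325,285,65,18),beaker=(130,205,45,38)).items():print(n,(x[v:v+h,u:u+w]>40).sum())
E
```

```text
{'t': np.float64(6.15), 'ee_pos': array([0.421, 0.389, 0.221]), 'force': array([ 0.445, -0.189,  0.147])}
lever 0
small 0
bottle 0
vials 0
beaker 0
```

View pics/t2.png

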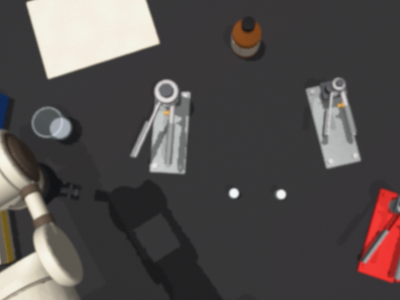

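The lever is back out at (145,130) in the crop, and everything else is unchanged from the first picture. The gripper stands clear.

Emit:
servo_tool([
  [-1, 0, 0, 0, 0, 0, 0],
  [-1, 0, 0, 0, 0, 0, 0],
])

```text
t: 6.37
ee_pos: [0.426, 0.3855, 0.2213]
eef_rot: [-1.564, 0.173, -0.175]
force: [0.6, -0.4, -0.1]
grip_width: -0.003
```

```bash
python3 -c "
from workcell import hand_in
print(hand_in())"
```

```text
the job is handed in; nothing more can be done
None
```

I pushed the larger grey crimper's lever in with the back of the shut fingers on its grip until it went solid. That was within about 1 mm of where I had calculated the stop. I leaned on it with about 12–13 N for just over a second, then let it spring out and backed the arm clear.

- **Last checks:** the final top picture showed no change from the first at the lever, small crimper, bottle, vials or beaker. The force reading was near zero, and I handed in at about 6.4 s.
- **Not measured directly:** I had no reading of the lever angle. That it reached its stop is judged from the force, the position and the wrist picture, which showed the lever nearly parallel to the bar and clear of it.
- **Disagreement:** on the way down the tool briefly read 8 mm low and 8 mm off in x, then settled. It touched nothing. No check failed.

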